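Index the wheel blank to the next slot

ROBOT

A 6-joint arm with a two-finger parallel gripper is mounted at the origin on the work surface. World frame = base frame: x ahead of the robot, y to its left, z up, the work surface at z = 0. Lengths are in m, angles in rad, forces in N, time in s.
With the tool pointing down it reaches from about 0.3 to 0.775 m from the base axis. Payload 14.6 kg.
Tool frame: the origin (TCP) lies on the centre line of the jaws, within the pads' length; the fingertips stand 19 mm ahead of it and the grasp point (between the pads) is the TCP (ctrl.tip_reach is the distance from the TCP to the fingertips, in m); x points along the fingers, y is the direction in which the jaws open and shut, and the axes are right-handed (so a half turn about x gives the same grasp; the last joint's range is limited). The gripper opens to 94 mm and grips with 3 to 60 N. Pads are 16 mm wide; open, the fingers measure 119 mm over their backs; the gripper's body (75 mm by 177 mm) begins 78 mm behind the grasp point.
Start: joints at [-1.344, 0.3, 1.521, -0, 1.321, -0.067], TCP at [0.159, -0.526, 0.185] pointing down, gripper open.
Joint ranges: [-3.03, 3.03], [-0.79, 2.21], [0.23, 2.52], [-1.04, 4.18], [0, 3.07], [-2.55, 2.55]. Speed limits (rad/s): [2.22, 2.22, 2.57, 3.14, 3.14, 3.14].

INTERFACE

Orientations are given as [roll, pitch, yaw] about the fixed x, y, z axes, in that order (R = Rz(yaw) Ry(pitch) Rx(roll)).
In Python, from station import ctrl, optics, models gives the robot as it stands. The module is installed in compiled form; this text tells all that it offers.
- The arm moves only by the tool arm_command, never from a script. Its argument "deltas" is a list of rows, each an object with "translation": the shift along the tool's x, y, z in units of 25 mm (1.0 is 25 mm), a list of three; "turn": the turn, a rotation vector about the tool's x, y, z in units of 5 degrees (1.0 is 5 degrees), a list of three. In form: [{"translation": [x, y, z], "turn": [rx, ry, rz]}, ...]. A call has 1 to 12 rows; each row is the pose to reach, as a shift and turn from the pose commanded when the call began, along the tool's axes at that moment; what a row does not reach only later rows make up. A row lasts 1/12 s, in which the tool goes at most 41.7 mm and 7.16 degrees, less where a joint would pass 70% of its speed; a pose out of reach is approached as far as the arm can. A call with a gripper value outside its range is refused whole. "gripper" is the finger opening in mm, from 0 to 94, set as the call begins (left out, the last holds). The fingers move at their own pace and stop on an object; "force" is the grip in N (left out, the last holds). Time passes only in rows, so rows that repeat a pose let the fingers close. It gives the time, the measured TCP pose, the force and the opening at its end, in the units of the state.
- ctrl.get_obs(): the state, without advancing time (a new reading comes with each control period).
- optics.camera(name): name is "scene" or "top" or "wrist"; returns the picture (420x560x3 uint8, red, green, blue); there is no depth.
- optics.get_calibration(name): a dict with "K" (3x3 intrinsics, pixels), "k1" (the pictures are not rectified: a ray, as slopes to the right and down, at radius r is drawn at 1 + k1 r^2 times it, then the intrinsics apply), "origin" and "orientation" of the camera in the world. Camera axes: x right, y down, z forward; pixel columns grow to the right and rows downward; lengths in m; the calibration is good to about 2 mm. A picture is of the moment at which its call begins: read the wrist's pose just before it. get_calibration takes no time and is no camera call; for the wrist camera it gives the pose at the moment of the call.
- ctrl.hand_in(): hands the job in, once; it reports no verdict.
Trained networks look in the newest picture that a camera, given by its name, has taken for a name from the list of things; names that differ only in an ending like _2 or _b are one class to them, and where a whole thing is asked for, a point or a joint stands for the part that bears it (a point fixed in the world has none). Each returns a list of dicts, best first, with "score" (0 to 1); they miss things now and then, are a little off and sometimes report something else, mostly with a low value. They report only what shows in the picture. A call takes as long as a camera call.
- models.look_for(target, camera): "box" ([left, top, right, bottom] in pixels, round what is visible of it).
- models.cut_out(target, camera): "pixels" (420x560 bool, what is visible of it) and "box" ([left, top, right, bottom] in pixels, round what is visible of it).
- models.mark_of(target, camera): "at" ([column, row] in pixels: a listed point, or the origin of a listed thing).
The state is a dict: "time_s": time; "qpos": joint angles; "joint_vel": joint speeds; "tau": joint torques, N m; "ee_pos": TCP position; "eef_rot": TCP orientation; "force": force on the tool from outside, world axes, zero at the start; "moment": the same for the moment, N m; "grip_width": finger opening in m.
Only numpy, scipy, OpenCV 4.12 (cv2) and the standard library are available. Lean on these libraries where they do the work, as an engineer would, in place of code of your own. Each camera call takes 0.05 s, during which the arm holds its last target.

TASK

A toy-wheel blank is clamped on the little rotary indexing table on the bench. Using only the fingertips and gripping nothing, press the red plunger button down to unlock the table, and turn the table clockwise (seen from above) to the very next slot, so that the released plunger springs fully up and locks there. Press gently, do not turn past that slot, then take the hand away and leave the other things on the bench where they are.

Things in the scene. Friction and masses are not known exactly. Their poses are not given: they have to be found in the camera images.
- turntable (a joint): Angle (rad) of the round aluminium turntable (234 mm across, top 50 mm above the bench) about its vertical axis. About 0 at the start, locked in the first slot; grows CLOCKWISE seen from above. The next slot is at pi/3 = 1.047 (six slots, 60 degrees apart). Play in a slot about +-0.015. Unlocked, it turns with little friction (0.06 N m) and stays where it is left.
- plunger (a joint): Travel (m) of the spring plunger riding on the turntable: 0 up, 0.013 fully down; spring 5 N up, 9 N down. Up, the brass bar on its foot sits in a slot of the fixed ring and locks the table. From about 0.010 down the bar passes under the ring and the table turns. Released between slots it stays down at about 0.0095; turned on, it springs up once within about 3 mm of a slot.
- index_base: Fixed green foot, 300 mm across, with a fixed steel index ring (radii 120 to 156 mm, top 48 mm above the bench) that has six 14 mm wide slots. The turntable runs inside it and carries a clamped wooden wheel blank 96 mm across, with a black clamp knob reaching 84 mm above the bench. Origin on the table's axis at bench height.
- red_button: Red plunger button; origin at the centre of its dished floor, 90 mm from the table's axis, 74 mm above the bench when up; z up, x outward from the axis. It moves with table and plunger. The floor is flat, 48 mm across, in a raised rim 5 mm high (58 mm across outside): a shut fingertip pressing straight down in it can also push the table round. A 10 mm brass bar points outward from the stem below.
- table_axis (a point): Point on the vertical axis of the turntable, at its top face (50 mm above the bench). It is fixed to the foot; at the start the button lies along this point's +x axis.
- next_slot (a point): Middle of the slot to turn to, on the top of the fixed index ring (48 mm above the bench), 134 mm from the axis, 60 degrees clockwise from the start slot. The brass bar, which lies on the line from the axis through the button, must end up in it.
- screwdriver: Bystander: green-handled screwdriver 190 mm long, lying along its x axis on the bench, origin at its underside. Leave alone.
- glue_bottle: Bystander: white bottle 52 mm across, 120 mm high with orange cap, standing; origin at the centre of its underside. Leave alone.
- spare_wheel: Bystander: loose wooden wheel blank 90 mm across, 18 mm thick, lying flat; origin at the centre of its underside. Leave alone.

How it is judged:
On the way, in this order (a step that is already met when the one before it is completed fails the run):
1. the plunger is pressed in by the fingers with the table still at the first slot (value of joint plunger above 0.0095 m and value of joint turntable between -0.06 and 0.06 rad and contact force between the fingers and red_button above 1 N), for 0.05 s.
2. the table is on its way clockwise between the slots, with the plunger in (value of joint turntable between 0.3 and 0.9 rad and value of joint plunger above 0.008 m), for 0.05 s.
At the end, for the whole second after the job is handed in: The turntable rests at the next slot clockwise (1.047 rad, within 0.04) with the plunger sprung up to within 2 mm of its top, and the bystanders within 30 mm of where they stood (value of joint turntable between 1.007 and 1.087 rad and value of joint plunger below 0.002 m and velocity of joint turntable between -0.02 and 0.02 rad/s and distance of each of screwdriver, glue_bottle, spare_wheel from where it was at the start of the episode below 0.03 m); the robot touches nothing.
It fails at once if the table is turned the wrong way (value of joint turntable below -0.15 rad).
It fails at once if the table is turned well past the next slot (value of joint turntable above 1.25 rad).
It fails at once if the indexing table, its button or its clamped work is gripped or pressed hard (over 36 N) (contact force between the fingers and index_base above 36 N).
It fails at once if a bystander (screwdriver, bottle, spare wheel) is moved, lifted or carried more than 30 mm (distance of any of screwdriver, glue_bottle, spare_wheel from where it was at the start of the episode above 0.03 m).
It also fails if it takes over 48 s, if anything falls off the work surface, if the arm or the gripper's body presses on something with over 40 N, if the wrist force passes 120 N, or if a joint passes its speed limit or range.

## Working session

There is one attempt and no reset: what is moved stays moved. The work goes in short steps, Python scripts to look and compute and a tool call to move; the robot and the scene stay as the last step left them, time stands still between calls to the robot, and variables do not carry over. Pictures are saved under pics/ and viewed, and the job is handed in when it is done.

Besides the shell and the picture viewer there is one more tool, called after ">>>" as name([rows], argument=value, ...), one row to a line, values as JSON. arm_command: Moves the arm, as the interface text tells. Its arguments: {"type":"object","properties":{"deltas":{"type":"array"},"gripper":{"type":"number"},"force":{"type":"number"}},"required":["deltas"]}

```bash
mkdir -p pics
cat > h.py <<'E'
import numpy as np, cv2
from station import ctrl, optics, models
def snap(n,f):
    im=optics.camera(n); cv2.imwrite('pics/'+f,im[:,:,::-1]); return im
def ray(n,px):
    c=optics.get_calibration(n);K=np.array(c['K'],float);k1=float(c['k1'])
    d=cv2.undistortPoints(np.array([[px]],float),K,np.array([k1,0,0,0,0.]))[0,0]
    R=np.array(c['orientation'],float)
    if R.shape!=(3,3):
        from scipy.spatial.transform import Rotation as Ro
        R=Ro.from_euler('xyz',R).as_matrix() if R.size==3 else None
    return np.array(c['origin'],float),R@np.array([d[0],d[1],1.])
def onz(n,px,z):
    o,d=ray(n,px); return o+d*(z-o[2])/d[2]
E
python3 - <<'E'
from h import *
print(ctrl.get_obs())
print(optics.get_calibration('top'));print(ctrl.tip_reach)
snap('top','t0.png')
for t,z in [('red_button',.074),('table_axis',.05),('next_slot',.048),('index_base',0)]:
    for r in models.mark_of(t,'top')[:2]: print(t,r,onz('top',r['at'],z).round(4))
snap('scene','s0.png')
for t,z in [('red_button',.074),('table_axis',.05),('next_slot',.048),('index_base',0)]:
    for r in models.mark_of(t,'scene')[:2]: print(t,r,onz('scene',r['at'],z).round(4))
E
```

```text
{'time_s': 0.0, 'qpos': array([-1.34359923e+00,  3.00456649e-01,  1.52160509e+00, -3.54930049e-06,
        1.32069123e+00, -6.66081276e-02]), 'joint_vel': array([-0.00042683, -0.00041516,  0.00129231,  0.00023329, -0.00069122,
        0.00037643]), 'tau': array([-4.04306365e-04, -5.31810558e+01, -3.52739882e+01,  7.07698544e-02,
        2.44465366e-02, -2.07552062e-04]), 'ee_pos': array([ 0.15920367, -0.52614732,  0.18488412]), 'eef_rot': array([-1.6344416 ,  1.56963601,  1.80095716]), 'force': array([ 0.24725918,  0.41965396, -0.65225149]), 'moment': array([ 0.00114384,  0.00880784, -0.06717248]), 'grip_width': 0.09408810912733999}
{'K': array([[382.49525201,   0.        , 275.46559708],
       [  0.        , 382.49525201, 202.93320639],
       [  0.        ,   0.        ,   1.        ]]), 'k1': -0.04536752432959458, 'origin': array([0.4712927 , 0.00661804, 0.9669927 ]), 'orientation': array([-3.04064133,  0.01705961, -1.56488946])}
0.019
red_button {'at': [287.0, 171.6], 'score': 0.81} [ 0.6363 -0.0045  0.074 ]
table_axis {'at': [288.9, 210.0], 'score': 0.83} [ 0.5472 -0.0096  0.05  ]
next_slot {'at': [337.8, 181.9], 'score': 0.76} [ 0.6162 -0.128   0.048 ]
index_base {'at': [286.7, 214.7], 'score': 0.78} [ 0.5393 -0.0049  0.    ]
red_button {'at': [286.0, 234.6], 'score': 0.61} [ 0.6279 -0.0115  0.074 ]
table_axis {'at': [262.0, 228.2], 'score': 0.91} [ 0.5392 -0.0071  0.05  ]
table_axis {'at': [187.1, 312.9], 'score': 0.29} [ 0.5865 -0.3683  0.05  ]
next_slot {'at': [252.9, 261.8], 'score': 0.81} [ 0.6037 -0.1329  0.048 ]
index_base {'at': [261.0, 240.7], 'score': 0.55} [ 0.5361 -0.0084  0.    ]
```

View pics/t0.png

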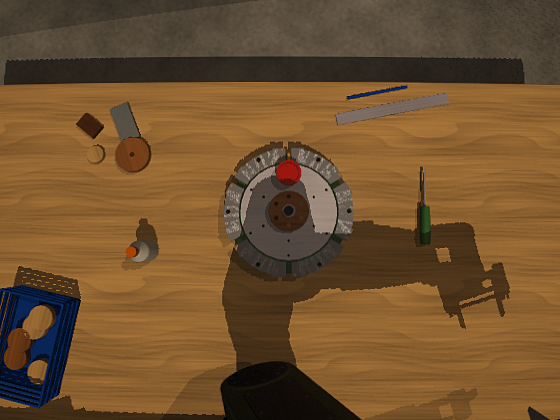

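View pics/s0.png

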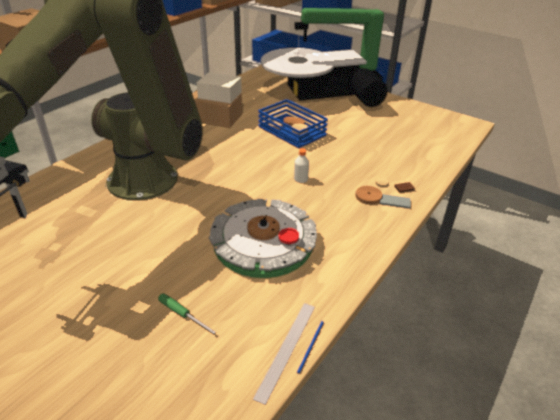

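```bash
cat >> h.py <<'E'
from scipy.spatial.transform import Rotation as Ro
def Rt(): return Ro.from_euler('xyz',ctrl.get_obs()['eef_rot']).as_matrix()
def todelta(p): return (Rt().T@(np.array(p)-ctrl.get_obs()['ee_pos'])/.025).round(3)
E
python3 - <<'E'
from h import *
print(Rt().round(3)); print(todelta([.58,-.03,.25]))
snap('wrist','w0.png'); print(optics.get_calibration('wrist'))
optics.camera('top')
for t,z in [('red_button',.077),('index_base',.03),('turntable',.05)]:
    for c in ['top','scene']:
        for r in models.cut_out(t,c)[:1]:
            m=r['pixels'].astype(np.uint8); M=cv2.moments(m,True); px=[M['m10']/M['m00'],M['m01']/M['m00']]
            b=r['box']; print(t,c,r['score'],px,b,onz(c,px,z).round(4))
E
```

```text
[[-0.     0.29  -0.957]
 [ 0.    -0.957 -0.29 ]
 [-1.    -0.    -0.   ]]
[ -2.582 -14.132 -21.858]
{'K': array([[319.15013796,   0.        , 275.06766287],
       [  0.        , 319.15013796, 205.95610756],
       [  0.        ,   0.        ,   1.        ]]), 'k1': -0.06402610730691528, 'origin': array([ 0.22335384, -0.5069641 ,  0.38481493]), 'orientation': array([ 2.90696416e+00,  1.60527290e-06, -1.27644909e+00])}
red_button top 0.57 [288.37627811860943, 171.82208588957056] [276.3, 158.6, 304.3, 182.3] [ 0.6352 -0.0077  0.077 ]
red_button scene 0.78 [287.9522184300341, 235.81911262798636] [275.9, 227.4, 300.2, 246.3] [ 0.6372 -0.0154  0.077 ]
index_base top 0.6 [288.3769577507831, 211.70593628237452] [221.9, 148.4, 352.3, 276.3] [ 0.5446 -0.0087  0.03  ]
index_base scene 0.74 [262.67665304887277, 238.10062036616733] [208.7, 200.0, 313.2, 279.0] [ 0.5537 -0.023   0.03  ]
turntable top 0.82 [288.15475869506605, 210.8012941493664] [238.7, 154.1, 335.7, 260.9] [ 0.5452 -0.0078  0.05  ]
turntable scene 0.93 [262.9051116333725, 232.68595769682727] [221.1, 205.4, 305.1, 261.5] [ 0.5536 -0.0217  0.05  ]
```

View pics/w0.png

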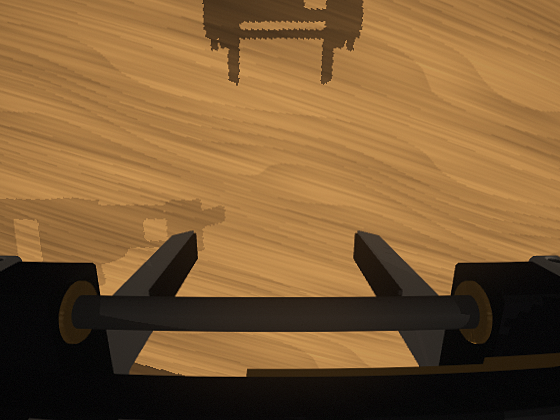

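>>> arm_command([
  {"translation":[-2.6,-3,-4],"turn":[0.8,0,0]},
  {"translation":[-2.6,-6,-8],"turn":[1.6,0,0]},
  {"translation":[-2.6,-14.8,-19.6],"turn":[3.4,0,0]},
  {"translation":[-2.6,-14.8,-19.6],"turn":[3.4,0,0]},
  {"translation":[-2.6,-14.8,-19.6],"turn":[3.4,0,0]},
  {"translation":[-2.6,-14.8,-19.6],"turn":[3.4,0,0]},
  {"translation":[-2.6,-14.8,-19.6],"turn":[3.4,0,0]},
  {"translation":[-2.6,-14.8,-19.6],"turn":[3.4,0,0]},
  {"translation":[-2.6,-14.8,-19.6],"turn":[3.4,0,0]},
  {"translation":[-2.6,-14.8,-19.6],"turn":[3.4,0,0]},
  {"translation":[-2.6,-14.8,-19.6],"turn":[3.4,0,0]},
  {"translation":[-2.6,-14.8,-19.6],"turn":[3.4,0,0]},
], gripper=0, force=10)

```text
time_s: 1.9
ee_pos: [0.4494, -0.128, 0.2424]
eef_rot: [2.774, 1.57, -0.37]
force: [0.1, -0.5, 0.0]
grip_width: 0.0175
```

Run:
```python
from h import *
o=ctrl.get_obs();print(o['time_s'],o['ee_pos'],o['grip_width'],o['force']);print(Rt().round(3)); print(todelta([.52,-.03,.25]))
```

```text
1.9 [ 0.44937626 -0.1280359   0.24240232] 0.017547052385487687 [ 0.12624189 -0.49104972  0.04543271]
[[ 0.001 -0.003 -1.   ]
 [-0.    -1.     0.003]
 [-1.     0.    -0.001]]
[-0.303 -3.929 -2.814]
```

>>> arm_command([
  {"translation":[-0.3,-1.5,-1.2],"turn":[0,0,0]},
  {"translation":[-0.3,-3,-2.2],"turn":[0,0,0]},
  {"translation":[-0.3,-3.9,-2.8],"turn":[0,0,0]},
  {"translation":[-0.3,-3.9,-2.8],"turn":[0,0,0]},
  {"translation":[-0.3,-3.9,-2.8],"turn":[0,0,0]},
])

```text
time_s: 2.32
ee_pos: [0.5191, -0.0315, 0.2489]
eef_rot: [-0.071, 1.57, 3.071]
force: [-0.2, 0.4, -0.6]
grip_width: 0.0005
```

Run:
```python
from h import *
o=ctrl.get_obs();print(o['time_s'],o['ee_pos'],o['grip_width'],o['force'])
snap('wrist','w1.png')
c='wrist'
for t,z in [('red_button',.074),('table_axis',.05),('next_slot',.048)]:
    for r in models.mark_of(t,c)[:2]: print(t,r,onz(c,r['at'],z).round(4))
for r in models.cut_out('red_button',c)[:1]:
    M=cv2.moments(r['pixels'].astype(np.uint8),True); px=[M['m10']/M['m00'],M['m01']/M['m00']]
    b=r['box'];print(px,b,r['score'],onz(c,px,.077).round(4))
    cs,_=cv2.findContours(r['pixels'].astype(np.uint8),0,1); k=max(cs,key=cv2.contourArea)[:,0]
    P=np.array([onz(c,p,.079)[:2] for p in k]); print(P.min(0),P.max(0),P.mean(0))
snap('top','t1.png'); c='top'
for t,z in [('red_button',.074),('table_axis',.05),('next_slot',.048)]:
    for r in models.mark_of(t,c)[:1]: print(t,r,onz(c,r['at'],z).round(4))
```

```text
2.3167 [ 0.51913032 -0.03147897  0.24894974] 0.00046860509086189107 [-0.17908188  0.44968272 -0.61230173]
red_button {'at': [253.3, 83.0], 'score': 0.67} [ 0.6369 -0.0093  0.074 ]
table_axis {'at': [254.4, 161.9], 'score': 0.97} [ 0.5465 -0.008   0.05  ]
next_slot {'at': [351.1, 107.7], 'score': 0.9} [ 0.6119 -0.1265  0.048 ]
[254.56045820958846, 83.68434450572762] [230.4, 58.2, 283.7, 110.0] 0.94 [ 0.6359 -0.0116  0.077 ]
[ 0.60632091 -0.04083968] [0.66362698 0.01787917] [ 0.63572648 -0.0117209 ]
red_button {'at': [284.2, 171.7], 'score': 0.39} [0.636  0.0022 0.074 ]
table_axis {'at': [149.1, 252.3], 'score': 0.52} [0.4434 0.3262 0.05  ]
```

View pics/w1.png

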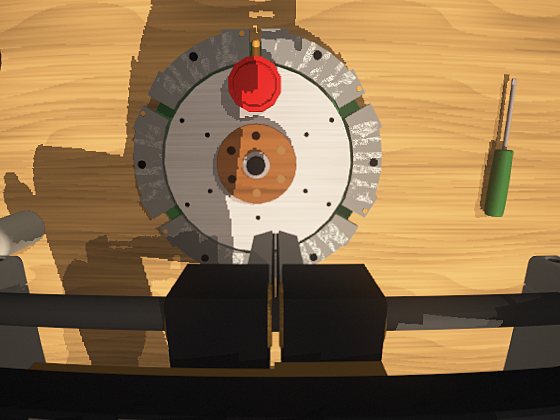

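>>> arm_command([
  {"translation":[0,-0.3,-1.5],"turn":[0,0,0]},
  {"translation":[0.5,-0.6,-3],"turn":[0,0,0]},
  {"translation":[1.7,-0.86,-4.3],"turn":[0,0,0]},
  {"translation":[3.2,-0.86,-4.7],"turn":[0,0,0]},
  {"translation":[4.6,-0.86,-4.7],"turn":[0,0,0]},
  {"translation":[5.36,-0.86,-4.7],"turn":[0,0,0]},
  {"translation":[5.36,-0.86,-4.7],"turn":[0,0,0]},
  {"translation":[5.36,-0.86,-4.7],"turn":[0,0,0]},
])

```text
time_s: 3.43
ee_pos: [0.6362, -0.0118, 0.1155]
eef_rot: [-0.081, 1.57, 3.057]
force: [0.6, 0.2, 0.4]
grip_width: 0.0003
```

Run:
```python
from h import *
o=ctrl.get_obs();print(o['time_s'],o['ee_pos'],o['grip_width'],o['force'])
print(Rt().round(3));print(todelta([.636,-.010,.0805]))
snap('wrist','w2.png'); snap('scene','s2.png')
```

```text
3.4333 [ 0.63624872 -0.01180609  0.11552105] 0.000298981459538735 [0.64417383 0.2002201  0.36123431]
[[-0.001 -0.003 -1.   ]
 [ 0.    -1.     0.003]
 [-1.    -0.     0.001]]
[ 1.401 -0.072  0.009]
```

View pics/w2.png

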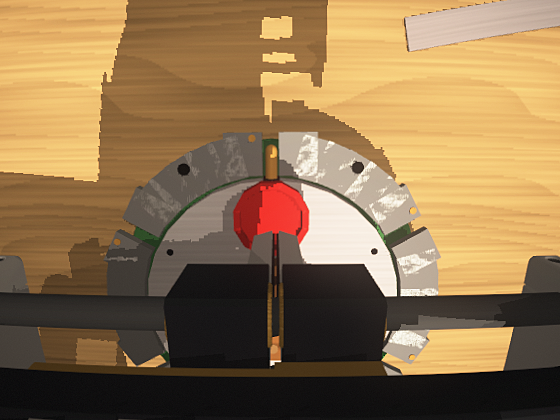

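View pics/s2.png

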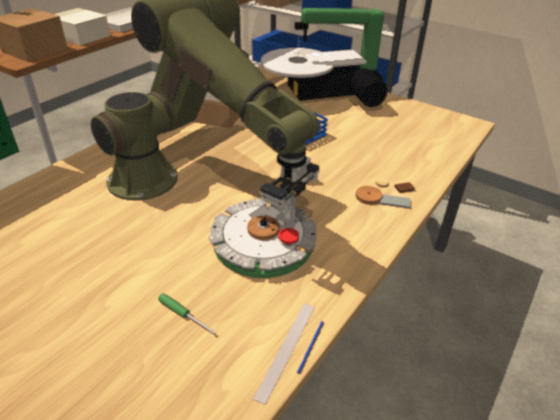

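>>> arm_command([
  {"translation":[0.3,0,0],"turn":[0,0,0]},
  {"translation":[0.6,0,0],"turn":[0,0,0]},
  {"translation":[0.85,0,0],"turn":[0,0,0]},
  {"translation":[1.0,0,0],"turn":[0,0,0]},
  {"translation":[1.0,0,0],"turn":[0,0,0]},
  {"translation":[1.0,0,0],"turn":[0,0,0]},
])

```text
time_s: 4.03
ee_pos: [0.6363, -0.0116, 0.0903]
eef_rot: [-0.127, 1.57, 3.011]
force: [-0.2, 0.2, -0.4]
grip_width: 0.0005
```

Run:
```python
from h import *
o=ctrl.get_obs();print(o['time_s'],o['ee_pos'],o['force'],o['moment'])
snap('wrist','w3.png')
for r in models.cut_out('red_button','wrist')[:1]:
    k=r['pixels'];print(r['box']); b=r['box']
    for z in(.0785,.0765,.0745):print(onz('wrist',[b[0],(b[1]+b[3])/2],z),onz('wrist',[b[2],(b[1]+b[3])/2],z),onz('wrist',[(b[0]+b[2])/2,b[1]],z))
```

```text
4.0333 [ 0.63633181 -0.01156492  0.09025837] [-0.22267285  0.23733486 -0.43554601] [ 0.04951689  0.04681762 -0.01776104]
[228.3, 183.1, 313.1, 258.5]
[0.64247436 0.02068695 0.0785    ] [ 0.64234437 -0.03785731  0.0785    ] [ 0.66870157 -0.00874079  0.0785    ]
[0.64189834 0.02099374 0.0765    ] [ 0.64176711 -0.0381037   0.0765    ] [ 0.66837337 -0.00871206  0.0765    ]
[0.64132231 0.02130054 0.0745    ] [ 0.64118986 -0.03835009  0.0745    ] [ 0.66804516 -0.00868332  0.0745    ]
```

View pics/w3.png

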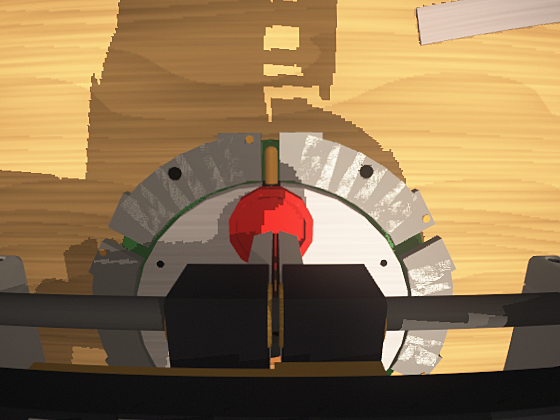

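>>> arm_command([
  {"translation":[0.04,-0.08,-0.08],"turn":[0,0,0]},
  {"translation":[0.08,-0.08,-0.08],"turn":[0,0,0]},
  {"translation":[0.08,-0.08,-0.08],"turn":[0,0,0]},
])

```text
time_s: 4.38
ee_pos: [0.6384, -0.0094, 0.0883]
eef_rot: [-0.4, 1.571, 2.739]
force: [-1.0, -0.2, 1.2]
grip_width: 0.0005
```

>>> arm_command([
  {"translation":[0.04,0,0],"turn":[0,0,0]},
  {"translation":[0.08,0,0],"turn":[0,0,0]},
  {"translation":[0.08,0,0],"turn":[0,0,0]},
])

```text
time_s: 4.63
ee_pos: [0.6383, -0.0096, 0.0862]
eef_rot: [-0.106, 1.571, 3.033]
force: [-0.3, -0.0, -0.3]
grip_width: 0.0005
```

Run:
```python
from h import *
o=ctrl.get_obs();print(o['time_s'],o['ee_pos'],o['force'],o['moment'])
snap('scene','s4.png')
im=cv2.imread('pics/s4.png')[150:300,180:360]; cv2.imwrite('pics/s4c.png',cv2.resize(im,None,fx=4,fy=4,interpolation=2))
```

```text
4.6333 [ 0.63829989 -0.00959317  0.08621583] [-0.33411671 -0.01867275 -0.34895031] [ 0.03646197 -0.01391408 -0.07397758]
```

View pics/s4c.png

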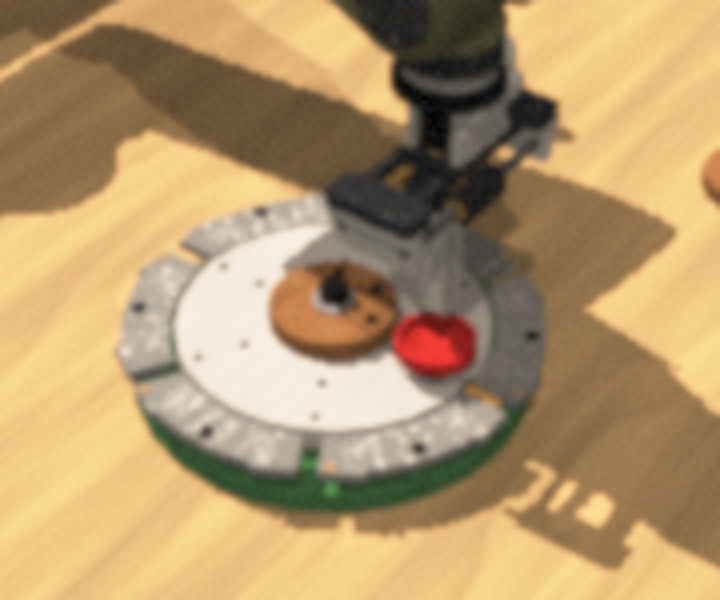

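```bash
cat >> h.py <<'E'
def proj(n,p):
    c=optics.get_calibration(n); R=np.array(c['orientation'],float)
    if R.shape!=(3,3): R=Ro.from_euler('xyz',R).as_matrix()
    q=R.T@(np.array(p)-c['origin']); s=q[:2]/q[2]; s=s*(1+c['k1']*(s@s)); K=c['K']
    return (K[:2,:2]@s+K[:2,2]).round(1)
E
python3 - <<'E'
from h import *
o=ctrl.get_obs(); p=o['ee_pos']
for c in('wrist','scene'):
  for h in (0,.01,.019): print(c,h,proj(c,p-[0,0,h]))
c='wrist'
im=snap('wrist','w5.png')
im=cv2.imread('pics/w5.png')[120:300,180:380]; cv2.imwrite('pics/w5c.png',cv2.resize(im,None,fx=4,fy=3.3,interpolation=2))
E
```

```text
wrist 0 [275.  234.6]
wrist 0.01 [275.1 229.9]
wrist 0.019 [275.1 226.1]
scene 0 [289.6 232.4]
scene 0.01 [289.5 235.1]
scene 0.019 [289.4 237.5]
```

View pics/w5c.png

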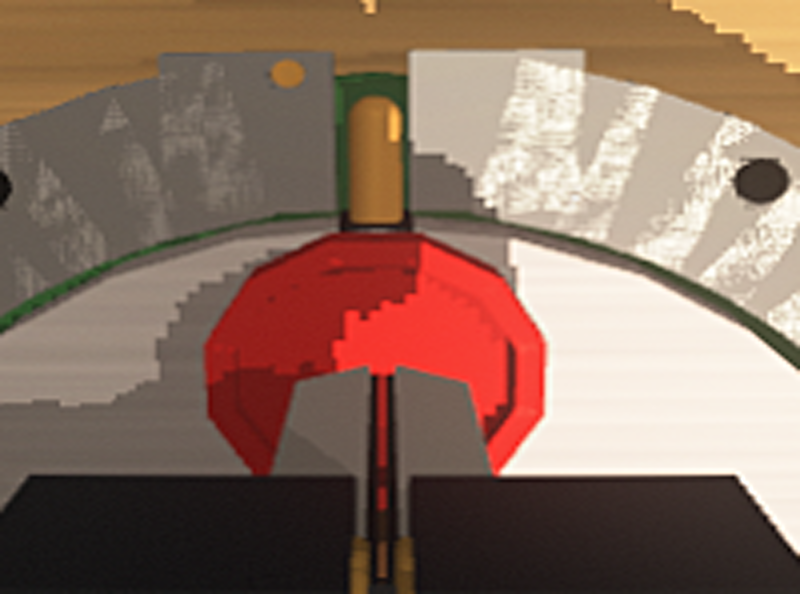

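>>> arm_command([
  {"translation":[0.04,0,0],"turn":[0,0,0]},
  {"translation":[0.08,0,0],"turn":[0,0,0]},
  {"translation":[0.08,0,0],"turn":[0,0,0]},
])

```text
time_s: 4.98
ee_pos: [0.6383, -0.0096, 0.0842]
eef_rot: [-0.038, 1.571, 3.101]
force: [-0.3, 0.2, -0.1]
grip_width: 0.0008
```

Run:
```python
from h import *
o=ctrl.get_obs(); p=o['ee_pos']; print(p,o['force'],o['moment'],o['tau'])
R=Rt()
for h in (0,.005,.01,.015,.019): print(h,[proj('wrist',p+R@np.array([h,0,z])) for z in (-.008,.008)])
```

```text
[ 0.6383022  -0.00958178  0.08421592] [-0.33204309  0.24779799 -0.06732277] [ 0.06470475 -0.01413036 -0.02352856] [-6.99611919e-04 -6.74086046e+01 -3.38356090e+01  1.98834023e-02
 -1.17800762e-01  1.82327028e-05]
0 [array([275. , 222.8]), array([275., 246.])]
0.005 [array([275. , 220.7]), array([275. , 243.4])]
0.01 [array([275.1, 218.7]), array([275. , 240.9])]
0.015 [array([275.1, 216.7]), array([275. , 238.5])]
0.019 [array([275.1, 215.2]), array([275. , 236.7])]
```

Run:
```python
from h import *
p=ctrl.get_obs()['ee_pos'];R=Rt()
for n,r in(('scene',(150,300,180,360)),('top',(120,240,210,370))):
    im=snap(n,n+'6.png'); s=4
    im=cv2.resize(im[r[0]:r[1],r[2]:r[3],::-1],None,fx=s,fy=s,interpolation=2).copy()
    def d(P,col): 
        q=(proj(n,P)-[r[2]-.5,r[0]-.5])*s; cv2.circle(im,tuple(int(v) for v in q),3,col,-1)
    d(p,(255,0,0)); d(p+R@[.019,0,0],(255,255,0))
    for a in np.arange(0,6.28,.3): d([.638+.029*np.cos(a),-.009+.029*np.sin(a),.079],(0,255,0))
    for y in(-.0125,.0125):
        for z in(-.008,.008): d(p+R@[.019,y,z],(255,0,255))
    cv2.imwrite('pics/%s6c.png'%n,im)
```

```text
(no output)
```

View pics/scene6c.png

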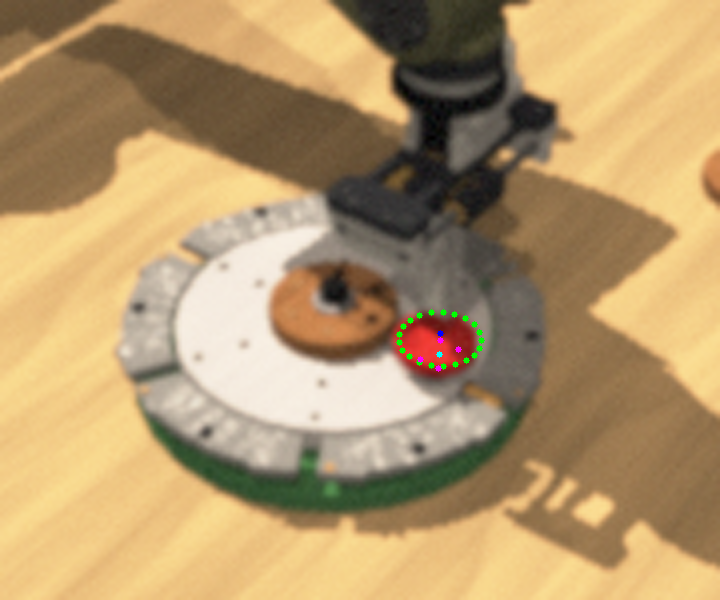

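View pics/top6c.png

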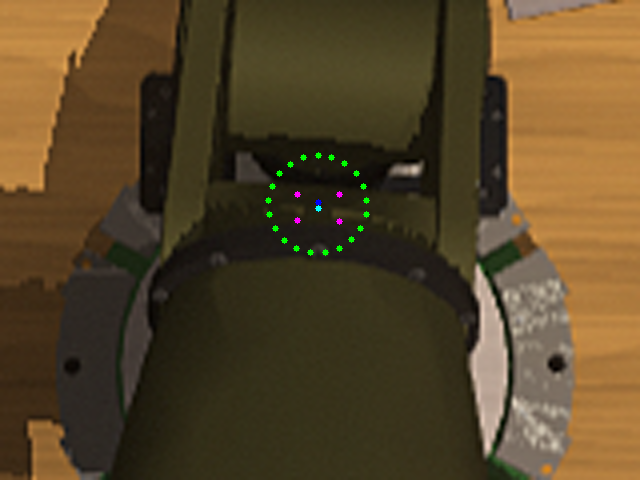

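>>> arm_command([
  {"translation":[0.06,0,0],"turn":[0,0,0]},
  {"translation":[0.12,0,0],"turn":[0,0,0]},
  {"translation":[0.16,0,0],"turn":[0,0,0]},
  {"translation":[0.16,0,0],"turn":[0,0,0]},
])

```text
time_s: 5.42
ee_pos: [0.6383, -0.0096, 0.0801]
eef_rot: [-0.132, 1.57, 3.006]
force: [0.6, 0.8, 0.5]
grip_width: 0.0004
```

Run:
```python
from h import *
o=ctrl.get_obs(); print(o['force'],o['moment'])
snap('wrist','w7.png')
im=cv2.imread('pics/w7.png')[120:300,180:380]; cv2.imwrite('pics/w7c.png',cv2.resize(im,None,fx=4,fy=3.3,interpolation=2))
snap('scene','s7.png')
im=cv2.imread('pics/s7.png')[180:260,240:340]; cv2.imwrite('pics/s7c.png',cv2.resize(im,None,fx=7,fy=7,interpolation=2))
```

```text
[0.63323672 0.77871035 0.52315279] [-0.00424865 -0.01476759 -0.05759917]
```

View pics/w7c.png

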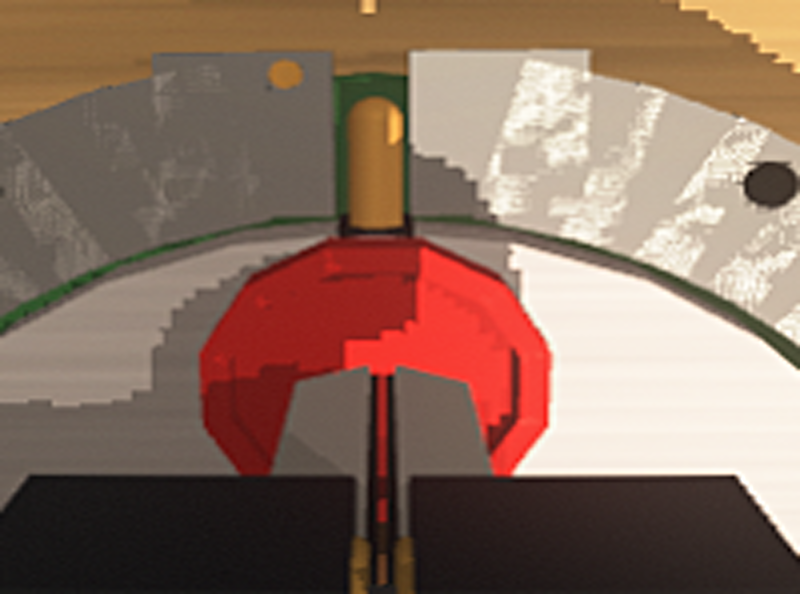

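View pics/s7c.png

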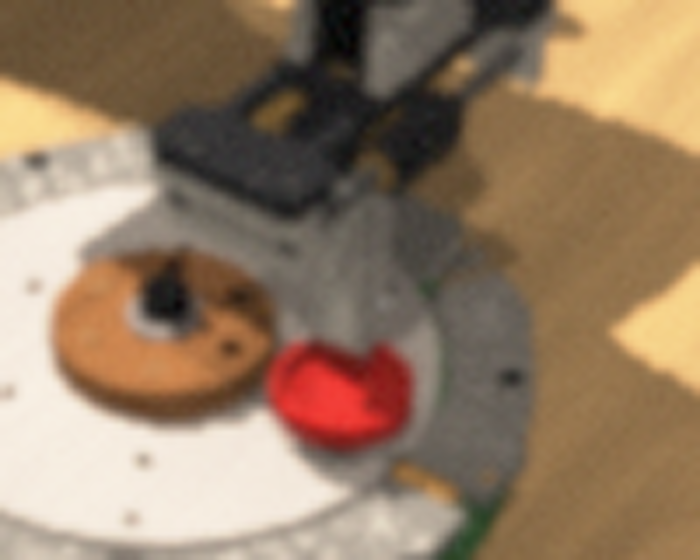

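Run:
```python
from h import *
p=ctrl.get_obs()['ee_pos']
a,u=ray('scene',[293.2,229.7]); b,v=ray('wrist',[275,232.5])
A=np.stack([u,-v],1); s=np.linalg.lstsq(A,b-a,rcond=None)[0]
print(p,a,a+u*s[0],b+v*s[1]);print(b)
for z in(.06,.07,.08,.09,.1,.11): print(z,onz('wrist',[275,232.5],z),onz('scene',[293.2,229.7],z))
# wrist floor center estimate: button extents
for c in('wrist',):print(onz(c,[273.5,120+235/3.3],.079))
```

```text
[ 0.63836559 -0.00960059  0.08037104] [ 1.17967087 -0.84280874  0.93604246] [ 0.64941121 -0.00880954  0.10121802] [ 0.64690574 -0.0095785   0.10204123]
[ 0.70536027 -0.0097886   0.27975291]
0.06 [ 0.63307716 -0.00952879  0.06      ] [0.62323056 0.03236774 0.06      ]
0.07 [ 0.63636645 -0.00954062  0.07      ] [0.62958231 0.02237762 0.07      ]
0.08 [ 0.63965574 -0.00955244  0.08      ] [0.63593406 0.01238751 0.08      ]
0.09 [ 0.64294503 -0.00956426  0.09      ] [0.64228581 0.00239739 0.09      ]
0.1 [ 0.64623432 -0.00957608  0.1       ] [ 0.64863756 -0.00759272  0.1       ]
0.11 [ 0.64952361 -0.00958791  0.11      ] [ 0.65498931 -0.01758284  0.11      ]
[ 0.66704629 -0.00865833  0.079     ]
```

>>> arm_command([
  {"translation":[0.06,0,0],"turn":[0,0,0]},
  {"translation":[0.12,0,0],"turn":[0,0,0]},
  {"translation":[0.16,0,0],"turn":[0,0,0]},
  {"translation":[0.16,0,0],"turn":[0,0,0]},
])

```text
time_s: 5.85
ee_pos: [0.6383, -0.0096, 0.0761]
eef_rot: [-0.12, 1.57, 3.019]
force: [-0.7, 0.8, 0.0]
grip_width: 0.0004
```

>>> arm_command([
  {"translation":[0.06,0,0],"turn":[0,0,0]},
  {"translation":[0.12,0,0],"turn":[0,0,0]},
  {"translation":[0.16,0,0],"turn":[0,0,0]},
  {"translation":[0.16,0,0],"turn":[0,0,0]},
])

```text
time_s: 6.18
ee_pos: [0.6382, -0.0096, 0.0721]
eef_rot: [-0.103, 1.57, 3.036]
force: [0.1, -0.8, -0.2]
grip_width: 0.0006
```

Run:
```python
from h import *
o=ctrl.get_obs(); print(o['ee_pos'],o['force'],o['moment'])
snap('wrist','w8.png')
im=cv2.imread('pics/w8.png')[120:300,180:380]; cv2.imwrite('pics/w8c.png',cv2.resize(im,None,fx=4,fy=3.3,interpolation=2))
snap('scene','s8.png')
im=cv2.imread('pics/s8.png')[180:260,240:340]; cv2.imwrite('pics/s8c.png',cv2.resize(im,None,fx=7,fy=7,interpolation=2))
```

```text
[ 0.63824847 -0.00957772  0.07212686] [ 0.14099666 -0.84455613 -0.1595822 ] [ 0.0476713  -0.04562014  0.01981909]
```

View pics/w8c.png

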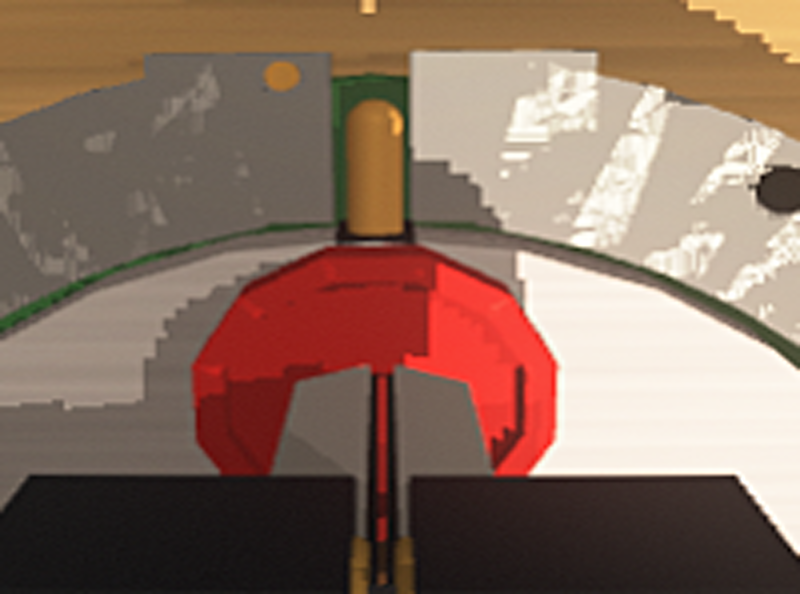

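View pics/s8c.png

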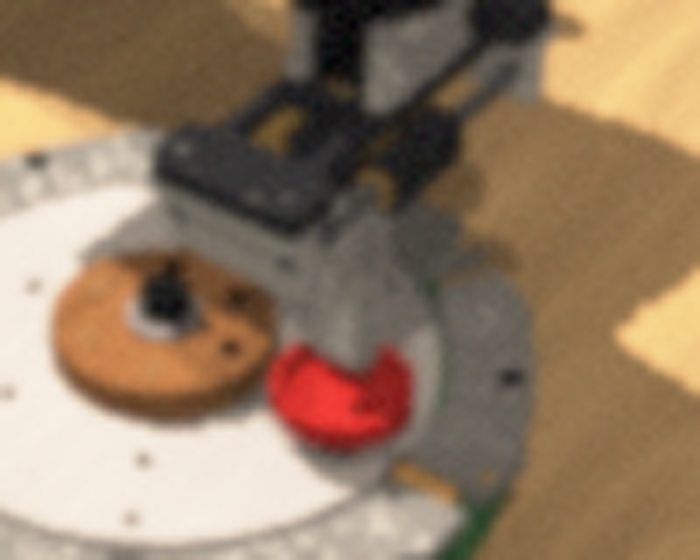

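>>> arm_command([
  {"translation":[0.06,0,0],"turn":[0,0,0]},
  {"translation":[0.12,0,0],"turn":[0,0,0]},
  {"translation":[0.18,0,0],"turn":[0,0,0]},
  {"translation":[0.24,0,0],"turn":[0,0,0]},
  {"translation":[0.24,0,0],"turn":[0,0,0]},
])

```text
time_s: 6.7
ee_pos: [0.6382, -0.0096, 0.066]
eef_rot: [-0.11, 1.57, 3.028]
force: [-0.1, -0.0, 0.8]
grip_width: 0.0007
```

>>> arm_command([
  {"translation":[0.06,0,0],"turn":[0,0,0]},
  {"translation":[0.12,0,0],"turn":[0,0,0]},
  {"translation":[0.16,0,0],"turn":[0,0,0]},
  {"translation":[0.16,0,0],"turn":[0,0,0]},
])

```text
time_s: 7.03
ee_pos: [0.6383, -0.0096, 0.0621]
eef_rot: [-0.088, 1.57, 3.05]
force: [-0.1, -0.4, -0.5]
grip_width: 0.0005
```

Run:
```python
from h import *
o=ctrl.get_obs(); print(o['ee_pos'],o['force'],o['moment'])
snap('wrist','w9.png')
im=cv2.imread('pics/w9.png')[120:300,180:380]; cv2.imwrite('pics/w9c.png',cv2.resize(im,None,fx=4,fy=3.3,interpolation=2))
snap('scene','s9.png')
im=cv2.imread('pics/s9.png')[180:260,240:340]; cv2.imwrite('pics/s9c.png',cv2.resize(im,None,fx=7,fy=7,interpolation=2))
```

```text
[ 0.63826004 -0.00957435  0.06212925] [-0.11219642 -0.44072023 -0.50475435] [ 0.00829157  0.05032619 -0.01681778]
```

View pics/w9c.png

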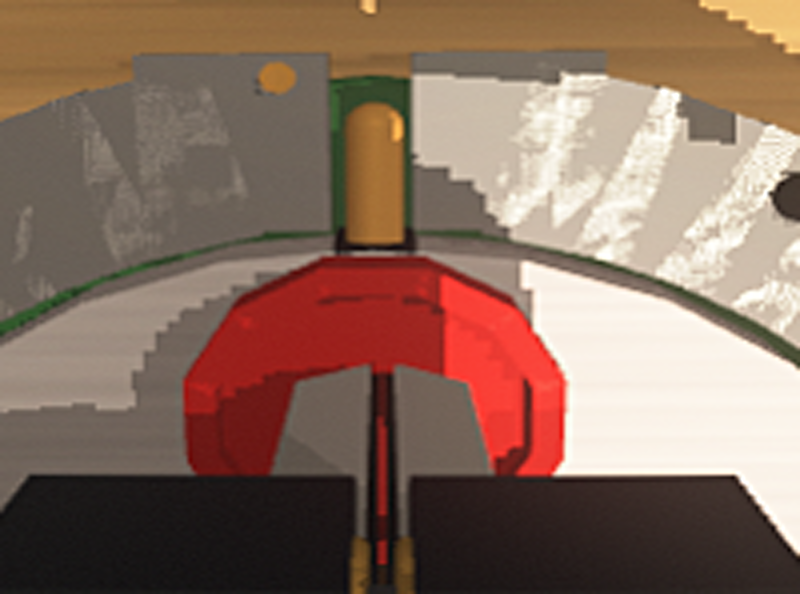

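View pics/s9c.png

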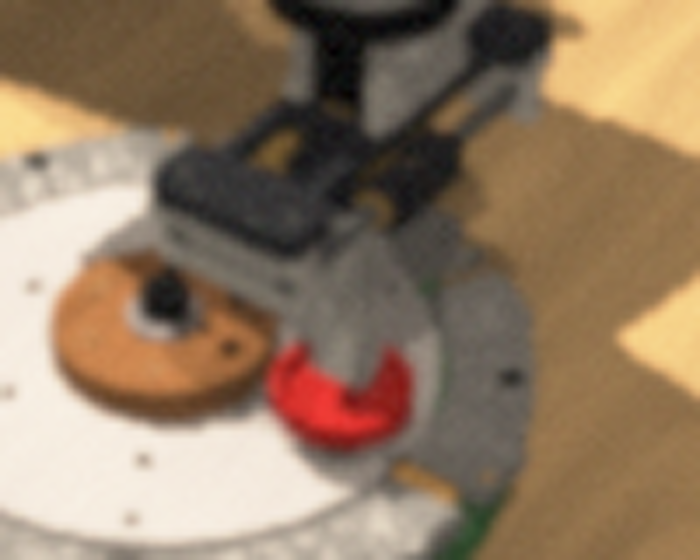

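>>> arm_command([
  {"translation":[0.06,0,0],"turn":[0,0,0]},
  {"translation":[0.12,0,0],"turn":[0,0,0]},
  {"translation":[0.18,0,0],"turn":[0,0,0]},
  {"translation":[0.24,0,0],"turn":[0,0,0]},
  {"translation":[0.24,0,0],"turn":[0,0,0]},
])

```text
time_s: 7.55
ee_pos: [0.6382, -0.0096, 0.056]
eef_rot: [-0.073, 1.57, 3.066]
force: [-0.8, 0.3, -0.4]
grip_width: 0.0005
```

>>> arm_command([
  {"translation":[0.06,0,0],"turn":[0,0,0]},
  {"translation":[0.12,0,0],"turn":[0,0,0]},
  {"translation":[0.16,0,0],"turn":[0,0,0]},
  {"translation":[0.16,0,0],"turn":[0,0,0]},
])

```text
time_s: 7.88
ee_pos: [0.6386, -0.0096, 0.0527]
eef_rot: [-3.105, 1.57, 0.033]
force: [-0.0, 0.6, 4.7]
grip_width: 0.0001
```

>>> arm_command([
  {"translation":[0.08,0,0],"turn":[0,0,0]},
  {"translation":[0.16,0,0],"turn":[0,0,0]},
  {"translation":[0.2,0,0],"turn":[0,0,0]},
  {"translation":[0.2,0,0],"turn":[0,0,0]},
])

```text
time_s: 8.22
ee_pos: [0.6386, -0.0096, 0.0477]
eef_rot: [-3.14, 1.57, -0.001]
force: [-1.2, 0.1, 5.8]
grip_width: 0.0007
```

Run:
```python
from h import *
o=ctrl.get_obs(); print(o['ee_pos'],o['force'],o['moment'])
snap('wrist','w10.png')
im=cv2.imread('pics/w10.png')[120:300,180:380]; cv2.imwrite('pics/w10c.png',cv2.resize(im,None,fx=4,fy=3.3,interpolation=2))
snap('scene','s10.png')
im=cv2.imread('pics/s10.png')[180:260,240:340]; cv2.imwrite('pics/s10c.png',cv2.resize(im,None,fx=7,fy=7,interpolation=2))
```

```text
[ 0.63856917 -0.00958326  0.04765092] [-1.21007499  0.12831104  5.81787629] [ 0.0595099   0.25047891 -0.03435547]
```

View pics/w10c.png

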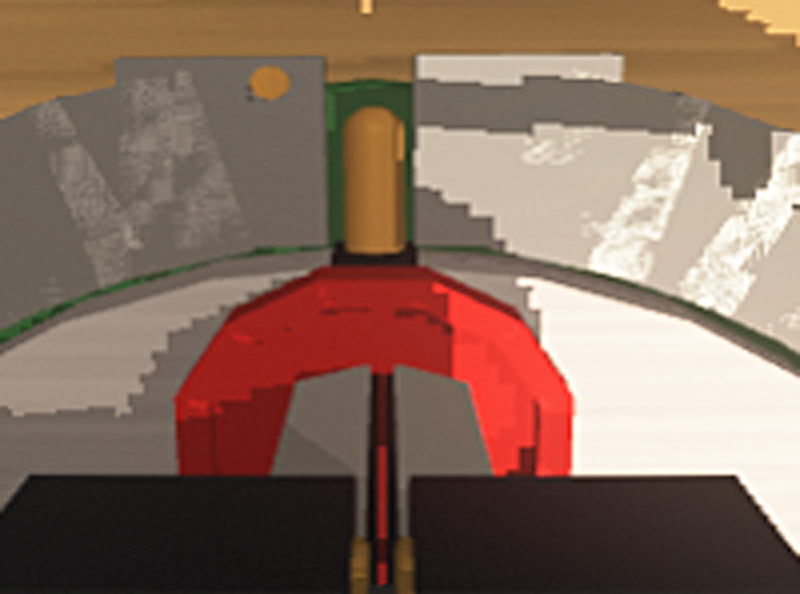

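View pics/s10c.png

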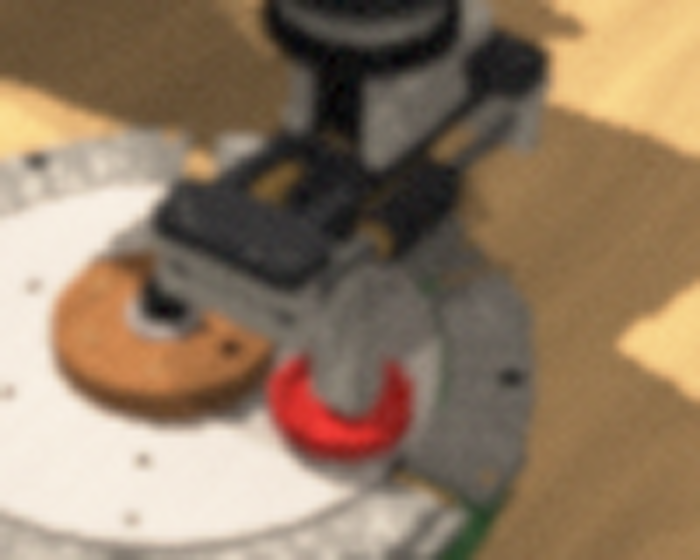

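>>> arm_command([
  {"translation":[0.08,0,0],"turn":[0,0,0]},
  {"translation":[0.16,0,0],"turn":[0,0,0]},
  {"translation":[0.24,0,0],"turn":[0,0,0]},
  {"translation":[0.24,0,0],"turn":[0,0,0]},
  {"translation":[0.24,0,0],"turn":[0,0,0]},
])

```text
time_s: 8.73
ee_pos: [0.6386, -0.0096, 0.042]
eef_rot: [3.1, 1.57, -0.045]
force: [-2.0, -0.5, 7.0]
grip_width: 0.0006
```

>>> arm_command([
  {"translation":[0.03,0,0],"turn":[0,0,0]},
  {"translation":[0.03,0,0],"turn":[0,0,0]},
])

```text
time_s: 8.9
ee_pos: [0.6386, -0.0096, 0.0413]
eef_rot: [3.061, 1.57, -0.084]
force: [-1.6, 0.7, 8.4]
grip_width: 0.0002
```

Run:
```python
from h import *
for i in range(3):
    o=ctrl.get_obs(); print(o['ee_pos'],o['force'],o['moment']); snap('wrist','w11.png')
im=cv2.imread('pics/w11.png')[120:300,180:380]; cv2.imwrite('pics/w11c.png',cv2.resize(im,None,fx=4,fy=3.3,interpolation=2))
print(Rt().round(3))
```

```text
[ 0.63863448 -0.00958002  0.04127261] [-1.58849258  0.74527772  8.39907478] [ 0.07929886  0.45818683 -0.03810001]
[ 0.63863674 -0.00960122  0.0413202 ] [-2.57274517 -0.26882303  7.41403016] [ 0.0058062   0.53771647 -0.0074657 ]
[ 0.63863201 -0.00958249  0.04132958] [-1.76317177 -0.15558328  7.40383734] [0.01533557 0.46371676 0.00642995]
[[ 0.001 -0.003 -1.   ]
 [-0.    -1.     0.003]
 [-1.     0.    -0.001]]
```

View pics/w11c.png

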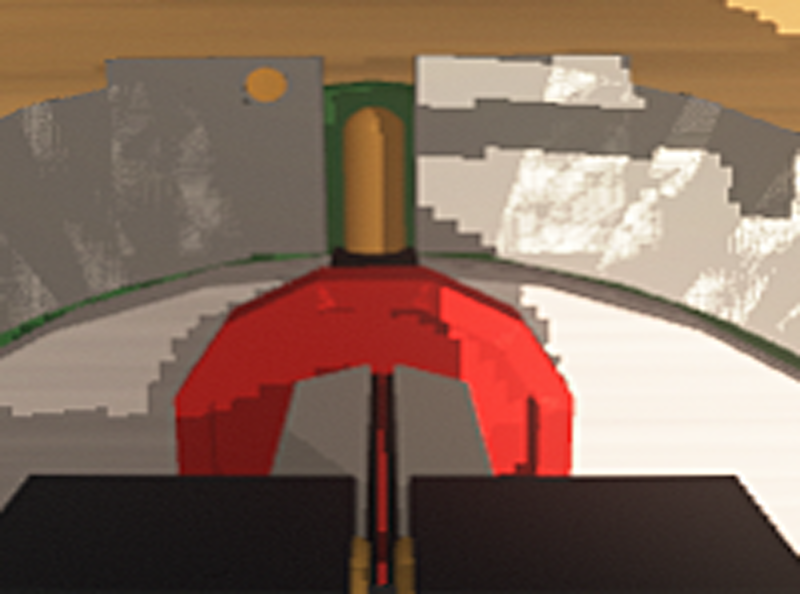

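>>> arm_command([
  {"translation":[0.04,0,0],"turn":[0,0,0]},
  {"translation":[0.08,0,0],"turn":[0,0,0]},
  {"translation":[0.08,0,0],"turn":[0,0,0]},
])

```text
time_s: 9.3
ee_pos: [0.6389, -0.0096, 0.0409]
eef_rot: [3.034, 1.569, -0.111]
force: [-8.0, 0.2, 19.9]
grip_width: 0.0004
```

>>> arm_command([
  {"translation":[0,0,0],"turn":[0,0,0]},
])

```text
time_s: 9.38
ee_pos: [0.6389, -0.0096, 0.0409]
eef_rot: [3.055, 1.569, -0.089]
force: [-7.4, 0.4, 21.5]
grip_width: 0.0002
```

>>> arm_command([
  {"translation":[0,0,0],"turn":[0,0,0]},
])

```text
time_s: 9.47
ee_pos: [0.6389, -0.0096, 0.0409]
eef_rot: [3.064, 1.569, -0.081]
force: [-8.4, 0.1, 20.5]
grip_width: 0.0008
```

Run:
```python
from h import *
o=ctrl.get_obs(); print(o['qpos'].round(3),o['ee_pos'],o['force']); print(Rt().round(4))
for f in np.arange(2.5,31,2.5):
    r=np.radians(f); print(f/5, (3.68*np.sin(r)).round(2),(3.68*(1-np.cos(r))).round(3))
```

```text
[-0.072  0.636  1.384 -0.     1.12   1.501] [ 0.63890296 -0.00958116  0.04085791] [-8.36517996  0.13250432 20.53855203]
[[ 1.8e-03 -2.8e-03 -1.0e+00]
 [-1.0e-04 -1.0e+00  2.8e-03]
 [-1.0e+00  1.0e-04 -1.8e-03]]
0.5 0.16 0.004
1.0 0.32 0.014
1.5 0.48 0.031
2.0 0.64 0.056
2.5 0.8 0.087
3.0 0.95 0.125
3.5 1.11 0.17
4.0 1.26 0.222
4.5 1.41 0.28
5.0 1.56 0.345
5.5 1.7 0.416
6.0 1.84 0.493
```

>>> arm_command([
  {"translation":[-0.04,0,0.02],"turn":[0,0,0]},
  {"translation":[-0.04,0,0.02],"turn":[0,0,0]},
])

```text
time_s: 9.63
ee_pos: [0.6386, -0.0096, 0.0411]
eef_rot: [3.095, 1.568, -0.05]
force: [-0.8, -0.3, 12.3]
grip_width: 0.0003
```

>>> arm_command([
  {"translation":[0,0.08,0.001],"turn":[0.17,0,0]},
  {"translation":[0,0.24,0.01],"turn":[0.5,0,0]},
  {"translation":[0,0.4,0.02],"turn":[0.85,0,0]},
  {"translation":[0,0.56,0.043],"turn":[1.2,0,0]},
  {"translation":[0,0.72,0.07],"turn":[1.5,0,0]},
  {"translation":[0,0.8,0.087],"turn":[1.7,0,0]},
])

```text
time_s: 10.13
ee_pos: [0.6365, -0.0298, 0.0411]
eef_rot: [-2.981, 1.568, 0.008]
force: [-0.1, 1.8, 12.1]
grip_width: 0.0004
```

Run:
```python
from h import *
o=ctrl.get_obs(); print(o['ee_pos'],o['force'],o['qpos'].round(3),o['time_s'])
snap('wrist','w12.png')
```

```text
[ 0.63646751 -0.02983358  0.04110416] [-0.11813479  1.76944807 12.09788431] [-0.104  0.632  1.39   0.     1.117  1.619] 10.1333
```

View pics/w12.png

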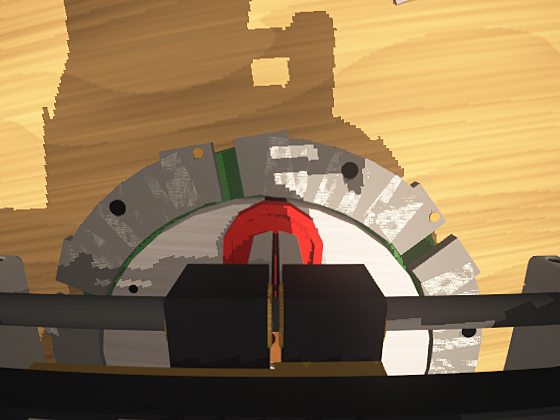

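```bash
cat > arc.py <<'E'
from h import *
import sys
f0,f1,n=map(float,sys.argv[1:4]); C=np.array([.5465,-.0085]); r=.092
o=ctrl.get_obs();p=o['ee_pos'];R=Rt();print(p,o['force'],np.degrees(np.arctan2(*(p[:2]-C)[::-1])),np.linalg.norm(p[:2]-C))
for f in np.linspace(f0,f1,int(n)+1)[1:]:
    a=np.radians(-f-.6); q=np.array([*(C+r*np.array([np.cos(a),np.sin(a)])),p[2]])
    d=R.T@(q-p)/.025; print('%.1f'%f,d.round(2),round((f-f0)*2/3/5,2))
E
python3 arc.py 12.5 52.5 12
```

```text
[ 0.63642781 -0.03011492  0.04109094] [-1.00880753  0.63669311 11.3524679 ] -13.51515769329717 0.09248900511274227
15.8 [-0.    0.18  0.04] 0.44
19.2 [-0.    0.4   0.07] 0.89
22.5 [-0.    0.6   0.12] 1.33
25.8 [-0.    0.81  0.18] 1.78
29.2 [-0.    1.01  0.25] 2.22
32.5 [-0.    1.21  0.33] 2.67
35.8 [-0.    1.4   0.43] 3.11
39.2 [-0.    1.59  0.53] 3.56
42.5 [-0.    1.77  0.65] 4.0
45.8 [-0.    1.94  0.77] 4.44
49.2 [-0.    2.11  0.91] 4.89
52.5 [-0.    2.27  1.05] 5.33
```

>>> arm_command([
  {"translation":[0,0.18,0.04],"turn":[0.44,0,0]},
  {"translation":[0,0.4,0.07],"turn":[0.89,0,0]},
  {"translation":[0,0.6,0.12],"turn":[1.33,0,0]},
  {"translation":[0,0.81,0.18],"turn":[1.78,0,0]},
  {"translation":[0,1.01,0.25],"turn":[2.22,0,0]},
  {"translation":[0,1.21,0.33],"turn":[2.67,0,0]},
  {"translation":[0,1.4,0.43],"turn":[3.11,0,0]},
  {"translation":[0,1.59,0.53],"turn":[3.56,0,0]},
  {"translation":[0,1.77,0.65],"turn":[4.0,0,0]},
  {"translation":[0,1.9,0.75],"turn":[4.4,0,0]},
  {"translation":[0,2.0,0.82],"turn":[4.6,0,0]},
  {"translation":[0,2.05,0.86],"turn":[4.7,0,0]},
])

```text
time_s: 11.18
ee_pos: [0.6077, -0.0774, 0.0411]
eef_rot: [-2.718, 1.567, -0.14]
force: [1.0, 0.7, 10.0]
grip_width: 0.0009
```

```bash
python3 - <<'E'
from h import *
o=ctrl.get_obs(); print(o['ee_pos'],o['force'],o['qpos'].round(3),o['time_s'])
snap('wrist','w13.png')
E
python3 arc.py 48 60 4
```

```text
[ 0.60767696 -0.07740977  0.04112838] [ 1.00129269  0.66571879 10.04109828] [-0.187  0.582  1.472  0.     1.085  1.947] 11.1833
[ 0.6075662  -0.07754905  0.04113165] [ 0.52716291 -0.77929593 10.93681029] -48.51081721842234 0.09217836939374979
51.0 [-0.    0.19  0.07] 0.4
54.0 [-0.    0.37  0.14] 0.8
57.0 [-0.    0.54  0.21] 1.2
60.0 [-0.    0.72  0.3 ] 1.6
```

View pics/w13.png

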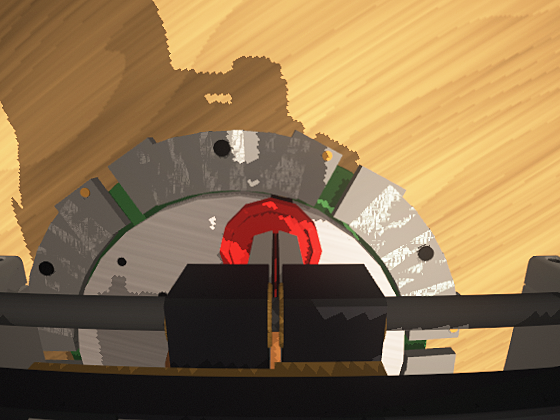

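Run:
```python
from h import *
C=np.array([.5465,-.0085])
for px in ([336,189],[126,206]):
    q=onz('wrist',px,.045)[:2]-C; print(np.degrees(np.arctan2(q[1],q[0])),np.linalg.norm(q))
r=models.mark_of('next_slot','wrist')
for k in r[:2]:
    q=onz('wrist',k['at'],.048)[:2]-C; print(k,np.degrees(np.arctan2(q[1],q[0])),np.linalg.norm(q))
r=models.cut_out('red_button','wrist')[0]; b=r['box']; print(b)
im=cv2.imread('pics/w13.png')[150:270,190:380]; cv2.imwrite('pics/w13c.png',cv2.resize(im,None,fx=4,fy=4,interpolation=2))
```

```text
-60.367681037526474 0.1355961527545503
0.3544112544994862 0.12891739502030886
{'at': [334.6, 196.2], 'score': 0.65} -60.635547316117155 0.1314948946305828
[219.6, 197.7, 323.0, 263.9]
```

View pics/w13c.png

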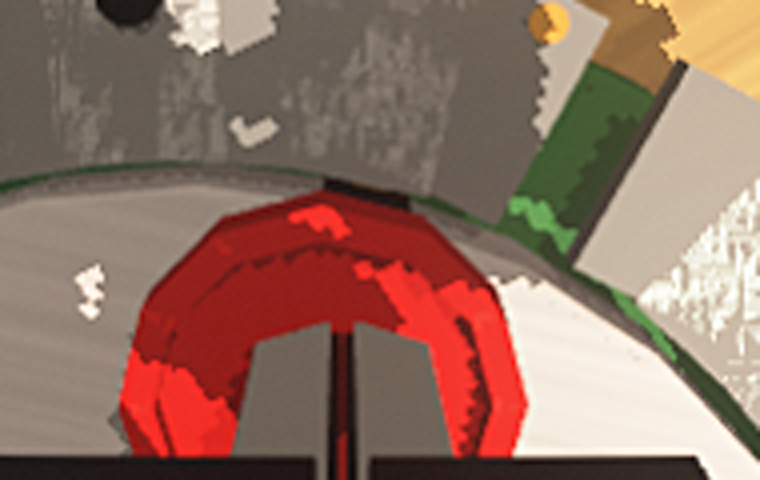

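>>> arm_command([
  {"translation":[0,0.1,0.035],"turn":[0.2,0,0]},
  {"translation":[0,0.25,0.09],"turn":[0.55,0,0]},
  {"translation":[0,0.4,0.15],"turn":[0.85,0,0]},
  {"translation":[0,0.54,0.21],"turn":[1.2,0,0]},
  {"translation":[0,0.62,0.25],"turn":[1.4,0,0]},
  {"translation":[0,0.66,0.27],"turn":[1.5,0,0]},
  {"translation":[0,0.66,0.27],"turn":[1.5,0,0]},
])

```text
time_s: 11.92
ee_pos: [0.5932, -0.0878, 0.0411]
eef_rot: [-2.689, 1.567, -0.24]
force: [-0.5, -1.0, 10.8]
grip_width: 0.0005
```

```bash
python3 arc.py 59 61 2
python3 - <<'E'
from h import *
snap('wrist','w14.png')
im=cv2.imread('pics/w14.png')[150:270,190:380]; cv2.imwrite('pics/w14c.png',cv2.resize(im,None,fx=4,fy=4,interpolation=2))
E
```

```text
[ 0.59319521 -0.08784778  0.04113083] [-0.53003593 -0.96260018 10.75302935] -59.52370283124623 0.09206798003274626
60.0 [-0.    0.06  0.03] 0.13
61.0 [-0.    0.12  0.05] 0.27
```

View pics/w14c.png

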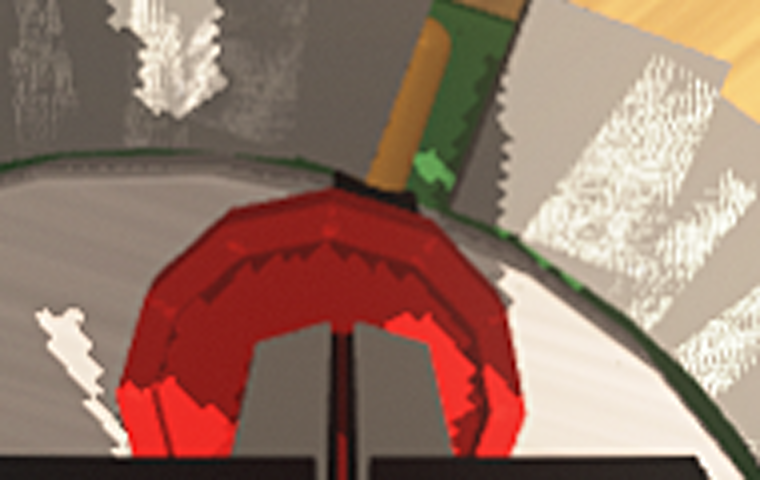

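>>> arm_command([
  {"translation":[0,0.07,0.03],"turn":[0.1,0,0]},
  {"translation":[0,0.12,0.055],"turn":[0.1,0,0]},
  {"translation":[0,0.12,0.055],"turn":[0.1,0,0]},
])

```text
time_s: 12.22
ee_pos: [0.5903, -0.0893, 0.0411]
eef_rot: [-2.707, 1.567, -0.267]
force: [0.3, -1.4, 10.8]
grip_width: 0.0003
```

```bash
python3 arc.py 61 62 2
python3 - <<'E'
from h import *
snap('wrist','w15.png')
im=cv2.imread('pics/w15.png')[150:270,190:380]; cv2.imwrite('pics/w15c.png',cv2.resize(im,None,fx=4,fy=4,interpolation=2))
E
```

```text
[ 0.59033202 -0.0893046   0.04113241] [ 0.32208604 -1.36838776 10.77397347] -61.522620260032426 0.09192730116876045
61.5 [-0.    0.04  0.01] 0.07
62.0 [-0.    0.07  0.02] 0.13
```

View pics/w15c.png

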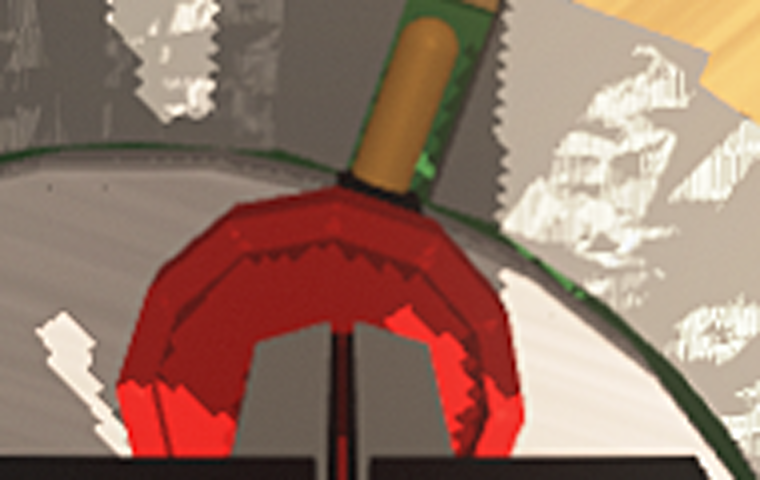

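>>> arm_command([
  {"translation":[0,0.03,0.01],"turn":[0,0,0]},
  {"translation":[0,0.03,0.01],"turn":[0,0,0]},
  {"translation":[-0.1,0.03,0.01],"turn":[0,0,0]},
  {"translation":[-0.2,0.03,0.01],"turn":[0,0,0]},
  {"translation":[-0.3,0.03,0.01],"turn":[0,0,0]},
  {"translation":[-0.4,0.03,0.01],"turn":[0,0,0]},
  {"translation":[-0.5,0.03,0.01],"turn":[0,0,0]},
  {"translation":[-0.6,0.03,0.01],"turn":[0,0,0]},
  {"translation":[-0.7,0.03,0.01],"turn":[0,0,0]},
])

```text
time_s: 13.02
ee_pos: [0.5882, -0.0891, 0.057]
eef_rot: [0.337, 1.57, 2.777]
force: [-0.8, -0.1, -1.7]
grip_width: 0.0
```

>>> arm_command([
  {"translation":[-0.5,0,0],"turn":[0,0,0]},
  {"translation":[-1,0,0],"turn":[0,0,0]},
  {"translation":[-2,0,0],"turn":[0,0,0]},
  {"translation":[-3,0,0],"turn":[0,0,0]},
  {"translation":[-4,0,0],"turn":[0,0,0]},
  {"translation":[-4,0,0],"turn":[0,0,0]},
])

```text
time_s: 13.52
ee_pos: [0.5904, -0.0895, 0.1636]
eef_rot: [-2.643, 1.563, -0.203]
force: [0.7, -0.2, 0.2]
grip_width: 0.0002
```

Run:
```python
from h import *
o=ctrl.get_obs(); print(o['ee_pos'],o['force'],o['time_s'])
snap('wrist','w16.png')
im=cv2.imread('pics/w16.png')[100:280,150:400]; cv2.imwrite('pics/w16c.png',cv2.resize(im,None,fx=3,fy=3,interpolation=2))
snap('scene','s16.png')
im=cv2.imread('pics/s16.png')[180:280,200:325]; cv2.imwrite('pics/s16c.png',cv2.resize(im,None,fx=6,fy=6,interpolation=2))
```

```text
[ 0.59038368 -0.08950254  0.16357942] [ 0.65889764 -0.18426947  0.18503279] 13.5167
```

View pics/w16c.png

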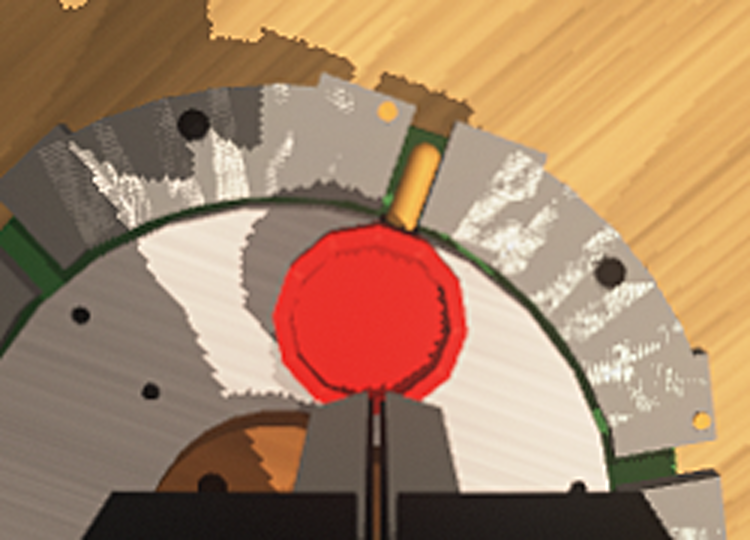

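View pics/s16c.png

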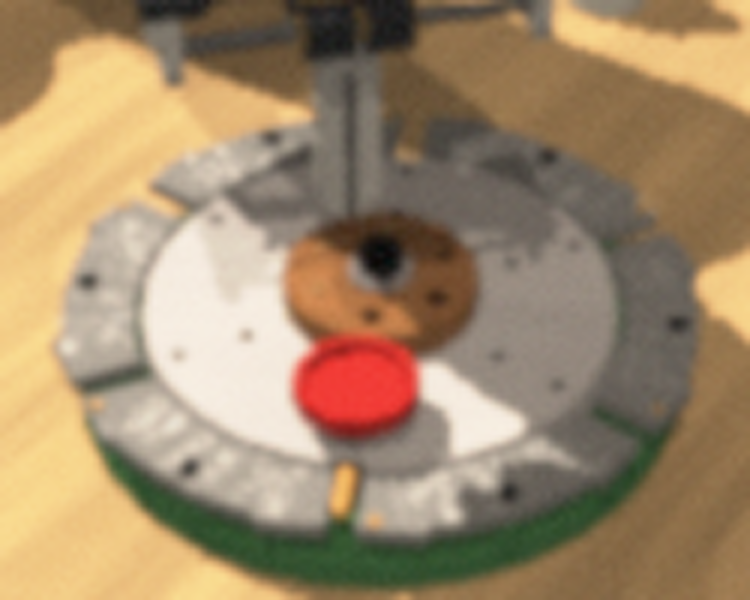

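Run:
```python
from h import *
optics.camera('wrist');optics.camera('scene')
for c in('wrist','scene'):
    r=models.cut_out('red_button',c)[0];b=r['box'];m=(b[1]+b[3])/2;print(c,b)
    for z in(.066,.079):
        print(z,np.linalg.norm(onz(c,[b[0],m],z)-onz(c,[b[2],m],z)),onz(c,[(b[0]+b[2])/2,m],z))
im=optics.camera('wrist'); h=cv2.cvtColor(im,cv2.COLOR_RGB2HSV)
C=np.array([.5465,-.0085])
for px in([150+428/3,100+150/3],[150+402/3,100+222/3]):
    for z in (.035,.048):
        q=onz('wrist',px,z)[:2]-C; print(px,z,np.degrees(np.arctan2(q[1],q[0])),np.linalg.norm(q))
```

```text
wrist [241.0, 174.2, 307.7, 230.9]
0.066 0.06213386080230885 [ 0.58899721 -0.08920347  0.066     ]
0.079 0.059344365924965226 [ 0.59126343 -0.0911491   0.079     ]
scene [247.7, 236.1, 271.5, 255.9]
0.066 0.06580248027389701 [ 0.59172538 -0.08704951  0.066     ]
0.079 0.06481927280383934 [ 0.60051034 -0.09834191  0.079     ]
[292.66666666666663, 150.0] 0.035 -61.93179005133235 0.14116948446307329
[292.66666666666663, 150.0] 0.048 -61.54228738948651 0.14166376402389935
[284.0, 174.0] 0.035 -62.45095343679977 0.11575409891169208
[284.0, 174.0] 0.048 -61.952932805995474 0.1172712372903084
```

>>> arm_command([
  {"translation":[-1,0,0],"turn":[0,0,0]},
  {"translation":[-2,0,0.5],"turn":[0,0,0]},
  {"translation":[-3,0,1.5],"turn":[0,0,0]},
  {"translation":[-3.5,0,3],"turn":[0,0,0]},
  {"translation":[-3.5,0,4],"turn":[0,0,0]},
  {"translation":[-3.5,0,4],"turn":[0,0,0]},
  {"translation":[-3.5,0,4],"turn":[0,0,0]},
])

```text
time_s: 14.45
ee_pos: [0.5118, -0.0242, 0.2449]
eef_rot: [-2.725, 1.57, -0.283]
force: [-0.3, -1.1, 0.3]
grip_width: 0.0003
```

Run:
```python
from h import *
o=ctrl.get_obs(); print(o['ee_pos'],o['force'],o['time_s'])
snap('wrist','w17.png')
c='wrist';C=np.array([.5465,-.0085])
r=models.cut_out('red_button',c)[0];b=r['box'];m=(b[1]+b[3])/2;print(c,b)
for z in(.066,.079): print(z,np.linalg.norm(onz(c,[b[0],m],z)-onz(c,[b[2],m],z)),onz(c,[(b[0]+b[2])/2,m],z))
snap('scene','s17.png')
```

```text
[ 0.51175734 -0.02421416  0.24488901] [-0.28073237 -1.0631869   0.29765809] 14.45
wrist [247.3, 73.7, 299.1, 126.1]
0.066 0.058778790921115986 [ 0.59038461 -0.08816001  0.066     ]
0.079 0.056754888106164206 [ 0.58946526 -0.08748132  0.079     ]
```

View pics/w17.png

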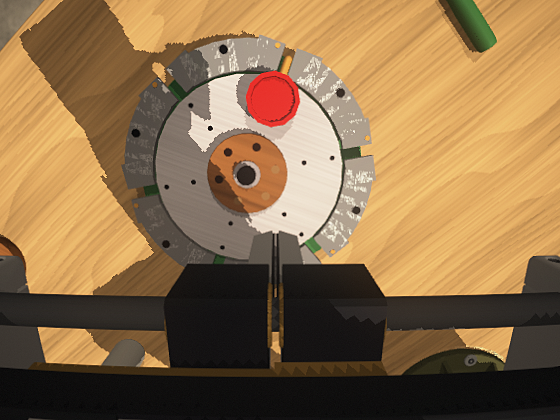

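View pics/s17.png

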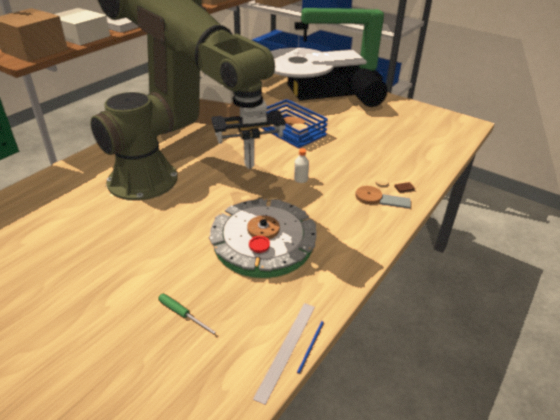

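Run:
```python
import cv2,numpy as np
o=[]
for f,(x,y) in (('w1',(255,65)),('w17',(280,85))):
    im=cv2.imread(f'pics/{f}.png'); h=cv2.cvtColor(im,cv2.COLOR_BGR2HSV)
    m=(((h[...,0]<6)|(h[...,0]>174))&(h[...,1]>190)&(h[...,2]>60)).astype(np.uint8)
    n,l,s,c=cv2.connectedComponentsWithStats(m); k=1+s[1:,4].argmax(); print(f,s[k],c[k])
    cs,_=cv2.findContours((l==k).astype(np.uint8),0,1); print(cv2.fitEllipse(cv2.convexHull(max(cs,key=len))),cv2.minEnclosingCircle(max(cs,key=len)))
    o.append(cv2.resize(im[y-40:y+60,x-50:x+50],None,fx=4,fy=4,interpolation=2))
cv2.imwrite('pics/cmp.png',np.hstack(o))
```

```text
w1 [ 228   56   52   56 2268] [254.12654321  83.60141093]
((254.27139282226562, 83.34197998046875), (52.655067443847656, 55.98737716674805), 174.75074768066406) ((254.94430541992188, 83.72020721435547), 28.17757225036621)
w17 [ 246   71   54   56 2204] [272.02268603  97.90834846]
((272.42852783203125, 98.20435333251953), (52.9261474609375, 55.02804183959961), 179.1063995361328) ((272.2933044433594, 98.34642028808594), 27.748607635498047)
```

View pics/cmp.png

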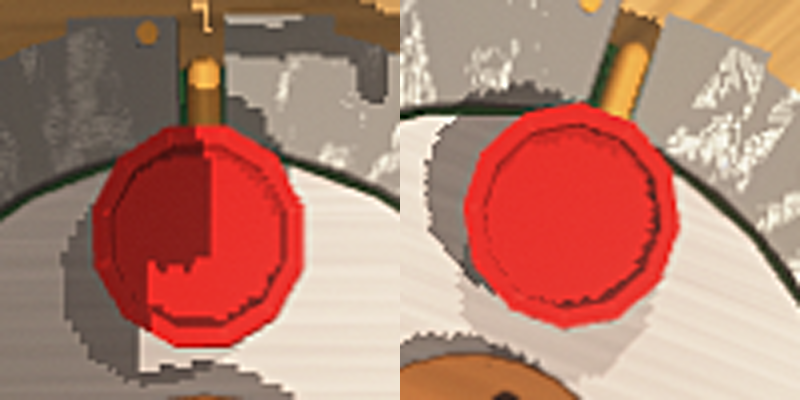

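Run:
```python
from h import *
def cen(f):
    im=cv2.imread(f'pics/{f}.png'); h=cv2.cvtColor(im,cv2.COLOR_BGR2HSV)
    m=(((h[...,0]<6)|(h[...,0]>174))&(h[...,1]>170)&(h[...,2]>60)).astype(np.uint8)
    n,l,s,c=cv2.connectedComponentsWithStats(m); k=1+s[1:,4].argmax(); return s[k],c[k]
for f in('s0','s17'):
    s,c=cen(f); print(f,s,c,[onz('scene',c,z).round(4) for z in(.066,.072,.077)])
s,c=cen('w17'); print(s,c,[onz('wrist',c,z).round(4) for z in(.066,.072,.077)])
print([proj('scene',[.5465+.09*np.cos(a),-.0085+.09*np.sin(a),z]) for a in [np.radians(-60.5)] for z in (.064,.077)], proj('scene',[.6365,-.0085,.077]))
for f in('s0','s10','s17'):
    im=cv2.imread(f'pics/{f}.png')[210:275,220:320]; cv2.imwrite(f'pics/{f}z.png',cv2.resize(im,None,fx=7,fy=7,interpolation=2))
```

```text
s0 [279 228  19  16 234] [288.1965812  235.62393162] [array([ 0.6303, -0.0037,  0.066 ]), array([ 0.6341, -0.0095,  0.072 ]), array([ 0.6372, -0.0143,  0.077 ])]
s17 [250 236  19  17 263] [259.15969582 243.52471483] [array([ 0.5845, -0.0797,  0.066 ]), array([ 0.5886, -0.0849,  0.072 ]), array([ 0.5921, -0.0893,  0.077 ])]
[ 246   71   54   56 2290] [272.26026201  98.2209607 ] [array([ 0.5925, -0.0887,  0.066 ]), array([ 0.592 , -0.0884,  0.072 ]), array([ 0.5916, -0.0881,  0.077 ])]
[array([259.4, 246.4]), array([259.4, 242.9])] [289.2 234.4]
```

View pics/s0z.png

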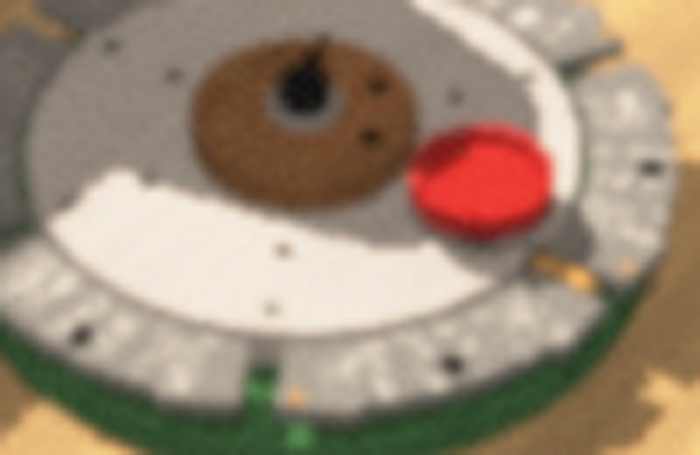

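View pics/s17z.png

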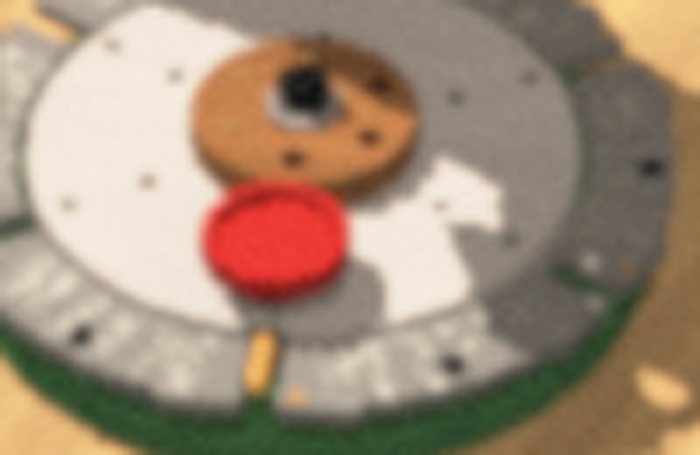

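```bash
python3 -c "
from h import *
print(ctrl.get_obs()['joint_vel'].round(4)); print(ctrl.hand_in())"
```

```text
[-0.0022  0.0055 -0.0019  0.0006  0.0005  0.0003]
the job is handed in; nothing more can be done
None
```

I pressed the red button down with the shut fingertips and turned the table 60° clockwise. I lifted the fingers straight up, moved the hand clear and handed the job in. It reports no verdict, so whether it passed is not confirmed.

**Force:** The wrist read about 20 N at its highest, while pressing the button, and 10 to 12 N during the turn.

**Last checks:**
- **Slot:** The last wrist and scene pictures show the brass bar in the next slot.
- **Button:** In the scene camera the button's centre is at row 243.5. I expected 242.9 if it had sprung up and 246.4 if it were still down, so it is up.
- **Bystanders:** The screwdriver, bottle and spare wheel look unmoved in the final scene picture. I judged this by eye and did not measure it.
- **Robot:** It touched nothing, and the clock stood at about 15 s.

**Disagreements:**
- **Fingertips:** With the fingers shut, the tips touched about 21 mm behind the TCP, not 19 mm ahead as stated. I found contact from the force reading and the pictures, and worked from that.
- **Button height:** Two rough checks were unclear. The button's width in the last wrist picture fitted up or down about equally well. An earlier comparison of the scene and wrist boxes suggested it was still down. I trusted the row check above.
- **Table angle:** The bar measured about 61.7° in the picture with the hand just lifted, roughly 1° past the slot's own measured direction. That is about the ±0.9° play in a slot.

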